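# Refit the wax pan's fuse and switch it on

## Task

At the wood-sealing bench, take the good fuse (white body) from the wooden rack and press it sideways down into the two brass spring clips of the fuse board until it is home in both, centred end to end; finish with a firm push on it of about 20 N (at least 15 N so that the contacts bite, never over 30 N, or the porcelain cracks), feeling for the clips, as their height is not known exactly. Only then throw the switch lever on the board fully over to its on side, away from the side it leans to now. Leave the scorched fuse, the wax jar, the wood round and the scraper where they are.

Things in the scene. Friction and masses are not known exactly. Their poses are not given: they have to be found in the camera images.
- good_fuse_center (a point): Centre of the good fuse: a white porcelain cylinder, 127 mm long along its own x axis, 21 mm thick in the middle, with a 24 mm long, 22 mm thick brass ferrule at each end; 110 g. It lies level in one of the two grooves of the rack, centre 39 mm above the bench. Both ends are alike.
- dead_fuse_center (a point): Centre of the scorched fuse: same shape and size, dark brown body; lies in the other groove, parallel, 100 mm away. Leave it alone.
- rack: Fixed light-wood rack, 125 x 200 x 36 mm; origin under its centre, grooves along its x axis at y = +50 and -50 mm. The fuses rest at x = +-45 mm on two cross rails 12 mm wide (groove floor 28 mm, cheeks 36 mm above the bench); between the rails there is free space round the fuse down to a base board 10 mm thick.
- fuse_board: Fixed dark slab on the bench, 150 (its x) x 360 (its y) x 18 mm; origin under its centre. It bears the clips around y = -60 mm and the switch at y = +115 mm.
- clips (a point): Midpoint of the two clips on the line which the fuse's axis takes when home, IF the clip carrier had no packing under it. It stands on packing of unmeasured thickness: the true seated axis lies 0 to 16 mm HIGHER. The fuse lies along this point's y axis; z is up. Midway between the clips nothing stands higher than 29 mm below the seated axis.
- clip_a (a point): Nominal place (again without packing) of the seated axis in the clip at the -y end, 51 mm from the midpoint. Each clip is a pair of sprung brass jaws, 14 mm long along y. At rest their lips are 14 mm apart, 9 mm above the seated axis, and flare above to about 33 mm wide, 20 mm above that axis.
- clip_b (a point): The same for the clip at the +y end. A fuse lowered from above meets the lips with its centre about 18 mm above home; pushed down it spreads them (8 to 13 N for both clips together), snaps past and stops on white blocks. The jaws then hold it down.
- carrier (a joint): How far the red clip carrier is pushed down on its rubber mount, m: 0 when free, 1 mm for each 10 N of downward push, so the closing push must bring it to between 1.5 mm (15 N) and 3 mm (30 N); damage beyond.
- pin_a (a joint): Red sprung pin in the seat of the clip at the -y end, m pushed down: 0 when the seat is empty, about 0.004 when the fuse is home in that clip. Takes about 1 N.
- pin_b (a joint): The same in the clip at the +y end.
- switch (a joint): Switch lever angle, rad: 0 = off (leaning to the board's -x), 1.0 = fully on (leaning to the board's +x). It stays where it is left.
- switch_tip (a point): The free upper end of the red switch lever, which is 55 mm long and swings in the board's x-z plane about a pivot below; push it toward the board's +x, for instance with shut fingers 12 mm below this point, which clears the switch housing.
- wax_tin: Pink wax jar with a steel cap, 70 mm across, 75 mm high; origin under its centre. Leave alone.
- wood_round: Slice of log with bark, 120 mm across, 45 mm high; origin under its centre. Leave alone.
- scraper: Flat scraper with a wooden handle, about 280 mm long, 65 mm wide, lying on the bench along its x axis. Leave alone.
Not all that is in view belongs to the job. Leave any blue, green or pink look-alike of the part that bears good_fuse_center alone.

How it is judged:
By the outcome, as a careful person would: the job done as asked, in the order asked, and still so for the second after the job is handed in, with the robot touching nothing.
It also fails if it takes over 64 s, if anything falls off the work surface, if the arm or the gripper's body presses on something with over 40 N, if the wrist force passes 120 N, or if a joint passes its speed limit or range.

## Robot

A 6-joint arm with a two-finger parallel gripper is mounted at the origin on the work surface. World frame = base frame: x ahead of the robot, y to its left, z up, the work surface at z = 0. Lengths are in m, angles in rad, forces in N, time in s.
With the tool pointing down it reaches from about 0.25 to 0.775 m from the base axis. Payload 4 kg.
Tool frame: the origin (TCP) lies at the centre of the arm's flange, where the gripper is bolted on; the fingertips stand ahead of it and the grasp point (between the pads) lies 180 mm ahead of it (robot.tcp_to_tips is the z of the fingertips in the tool frame, in m); z points along the fingers, y is the direction in which the jaws open and shut (so a half turn about z gives the same grasp; the last joint's range is limited). The gripper opens to 94 mm and grips with 3 to 60 N. Pads are 16 mm wide; open, the fingers measure 119 mm over their backs; the gripper's body (75 mm by 177 mm) begins 78 mm behind the grasp point.
Start: joints at [1.167, 0.087, 1.371, -0, 1.684, -0.103], TCP at [0.163, 0.525, 0.405] pointing down, gripper open.
Joint ranges: [-3.1, 3.1], [-0.76, 2.03], [0.27, 2.55], [-1.08, 4.22], [0.17, 2.65], [-2.57, 2.57]. Speed limits (rad/s): [2.79, 2.79, 3.14, 3.14, 3.14, 3.14].

## Interface

Orientations are given as [roll, pitch, yaw] about the fixed x, y, z axes, in that order (R = Rz(yaw) Ry(pitch) Rx(roll)).
In Python, from bench import robot gives the robot as it stands.
- The arm moves only by the tool move_arm, never from a script. Its argument "increments" is a list that holds one entry, the list of rows, each a list of 7 numbers: the opening, from 0 (shut) to 1 (fully open), then the shift along the tool's x, y, z as a fraction of full scale, then the turn, a rotation vector about the tool's x, y, z as a fraction of full scale. In form: [[[jaw, dx, dy, dz, rx, ry, rz], ...]]. A call has 1 to 8 rows; each row is the pose to reach, as a shift and turn from the pose commanded when the call began, along the tool's axes at that moment; what a row does not reach only later rows make up. Full scale, the value 1, is 0.1 m for a shift and pi/2 rad for a turn. A row lasts 1/12 s, in which the tool goes at most 41.7 mm and 7.16 degrees, less where a joint would pass 70% of its speed; a pose out of reach is approached as far as the arm can. A call with a number of a shift or a turn outside -1 to 1 is refused whole. A call with a gripper value outside its range is refused whole. The fingers move at their own pace and stop on an object; the grip force is fixed at half the most. Time passes only in rows, so rows that repeat a pose let the fingers close. It gives the time, the measured TCP pose, the force and the opening at its end, in the units of the state.
- robot.get_obs(): the state, without advancing time (a new reading comes with each control period).
- robot.snapshot(name): name is "scene" or "top" or "wrist"; returns (picture, depth): 384x512x3 uint8, red, green, blue; 384x512 float32, m along the optical axis (not along the pixel's ray), 0 where there is no reading.
- robot.camera_params(name): a dict with "mtx" (3x3 intrinsics, pixels), "R" (3x3) and "t" (3): a world point X has camera coordinates R X + t. Camera axes: x right, y down, z forward; pixel columns grow to the right and rows downward; lengths in m; the calibration is good to about 2 mm. A picture is of the moment at which its call begins: read the wrist's pose just before it. camera_params takes no time and is no camera call; for the wrist camera it gives the pose at the moment of the call.
- robot.close_job(): hands the job in, once; it reports no verdict.
The state is a dict: "time": time; "joint_positions": joint angles; "qvel": joint speeds; "joint_torque": joint torques, N m; "tool_pos": TCP position; "ee_rot": TCP orientation; "wrist_force": force on the tool from outside, world axes, zero at the start; "wrist_torque": the same for the moment, N m; "width": finger opening in m.
Only numpy, scipy, OpenCV 4.12 (cv2) and the standard library are available. Lean on these libraries where they do the work, as an engineer would, in place of code of your own. Each camera call takes 0.05 s, during which the arm holds its last target.

## Working session

There is one attempt and no reset: what is moved stays moved. The work goes in short steps, Python scripts to look and compute and a tool call to move; the robot and the scene stay as the last step left them, time stands still between calls to the robot, and variables do not carry over. Pictures are saved under pics/ and viewed, and the job is handed in when it is done.

Besides the shell and the picture viewer there is one more tool, called after "Request:" by a JSON object that holds its "name" and its "arguments", one argument or row to a line. move_arm: Moves the arm, as the interface text tells. Its arguments: {"type":"object","properties":{"increments":{"type":"array","items":{"type":"array","items":{"type":"array","items":{"type":"number","minimum":-1,"maximum":1}}}}},"required":["increments"]}

```bash
mkdir -p pics; ls
python3 - <<'E'
from bench import robot
import cv2,numpy as np
print(robot.get_obs())
for n in ("scene","top","wrist"):
    cp=robot.camera_params(n)
    p,d=robot.snapshot(n)
    cv2.imwrite(f"pics/{n}0.png",p[:,:,::-1]); np.savez(f"pics/{n}0.npz",p=p,d=d,**cp)
    print(n,cp, d.min(),d.max())
print(robot.tcp_to_tips)
E
```

```text
pics
{'time': 0.0, 'joint_positions': array([ 1.16689890e+00,  8.79491449e-02,  1.37224593e+00, -2.70270659e-05,
        1.68356361e+00, -1.03104198e-01]), 'qvel': array([-0.00034061,  0.00155664,  0.00164769,  0.000137  , -0.00024911,
        0.00047558]), 'joint_torque': array([-5.80701908e-04, -3.40179527e+01, -3.02430689e+01,  7.18572945e-02,
        3.28462792e-02, -1.36943545e-04]), 'tool_pos': array([0.16292052, 0.52520244, 0.40351111]), 'ee_rot': array([-3.13943536e+00, -1.96212194e-04,  2.84079620e+00]), 'wrist_force': array([0.18029164, 0.31616923, 0.58196801]), 'wrist_torque': array([ 0.02788657, -0.01696465,  0.02204132]), 'width': 0.09427774378075947}
scene {'mtx': array([[411.43500129,   0.        , 260.34659266],
       [  0.        , 411.43500129, 192.72581634],
       [  0.        ,   0.        ,   1.        ]]), 'R': array([[-0.2011585 ,  0.97955441, -0.00290241],
       [ 0.70264969,  0.14222841, -0.69717608],
       [-0.6825091 , -0.14228227, -0.71689406]]), 't': array([-0.03981565, -0.33543699,  1.53855578])} 0.0 3.4708798
top {'mtx': array([[372.39805026,   0.        , 253.19452982],
       [  0.        , 372.39805026, 185.30927902],
       [  0.        ,   0.        ,   1.        ]]), 'R': array([[ 0.02541698, -0.99950716, -0.01842337],
       [-0.98484563, -0.02187287, -0.17204844],
       [ 0.17156068,  0.02251713, -0.9849162 ]]), 't': array([0.14444359, 0.55097318, 1.14279601])} 0.0 2.2410095
wrist {'mtx': array([[316.8453018 ,   0.        , 261.82825458],
       [  0.        , 316.8453018 , 188.3804262 ],
       [  0.        ,   0.        ,   1.        ]]), 'R': array([[ 0.29717821,  0.95481556, -0.00351471],
       [ 0.92586363, -0.28726358,  0.24547132],
       [ 0.23337019, -0.07620287, -0.96939748]]), 't': array([-0.54889876, -0.02501829,  0.39126482])} 0.0 0.46718195
0.1992
```

View pics/scene0.png

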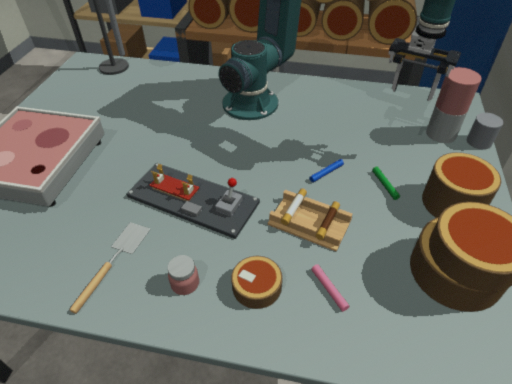

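View pics/top0.png

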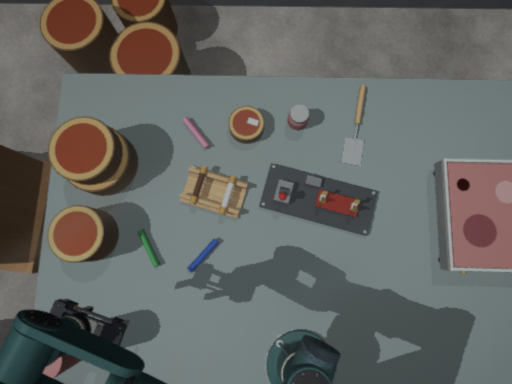

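View pics/wrist0.png

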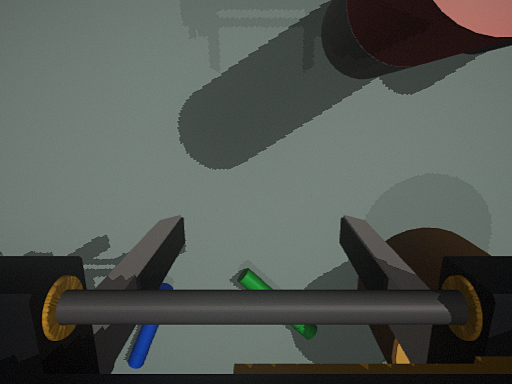

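```bash
cat > h.py <<'E'
import numpy as np,cv2
def load(n):
    f=np.load(f"pics/{n}.npz"); return f['p'],f['d'],{k:f[k] for k in('mtx','R','t')}
def plane(uv,z,c):
    uv=np.atleast_2d(np.asarray(uv,float)); K,R,t=c['mtx'],c['R'],c['t']
    r=(np.c_[uv,np.ones(len(uv))]@np.linalg.inv(K).T)@R; o=-R.T@t
    return o+r*((z-o[2])/r[:,2])[:,None]
def cloud(d,c):
    K,R,t=c['mtx'],c['R'],c['t']; h,w=d.shape
    u,v=np.meshgrid(np.arange(w),np.arange(h))
    X=np.stack([(u-K[0,2])/K[0,0]*d,(v-K[1,2])/K[1,1]*d,d],-1)
    return (X-t)@R
def proj(X,c):
    q=c['mtx']@(c['R']@np.asarray(X,float)+c['t']); return q[:2]/q[2]
def snap(robot,n,name):
    cp=robot.camera_params(n); p,d=robot.snapshot(n)
    cv2.imwrite(f"pics/{name}.png",p[:,:,::-1]); np.savez(f"pics/{name}.npz",p=p,d=d,**cp); return p,d,cp
E
python3 - <<'E'
from h import *
for n in("top0","scene0"):
    p,d,c=load(n); P=cloud(d,c)
    x=(slice(155,245),slice(170,390)) if n=="top0" else (slice(150,250),slice(120,360))
    hsv=cv2.cvtColor(p,cv2.COLOR_RGB2HSV)
    def rep(name,m):
        k,l,s,ce=cv2.connectedComponentsWithStats(m.astype(np.uint8))
        for i in range(1,k):
            if s[i,4]>8:
                q=P[l==i]; print(n,name,s[i],ce[i].round(1),np.median(q,0).round(3),q[:,2].max().round(3))
    box=np.zeros(d.shape,bool); box[x]=1
    H,S,V=[hsv[...,i].astype(int) for i in range(3)]
    rep("white",box&(S<50)&(V>165)); rep("red",box&((H<6)|(H>174))&(S>180)&(V>90)); rep("brass",box&(H>10)&(H<28)&(S>170)&(V>120))
    rep("dark",box&(V<70)&(S<90)) 
    y0,y1,x0,x1=x[0].start,x[0].stop,x[1].start,x[1].stop
    cv2.imwrite(f"pics/{n}c.png",cv2.resize(p[x][:,:,::-1],None,fx=3.3,fy=3.3,interpolation=cv2.INTER_CUBIC))
E
```

```text
top0 white [222 183  10  23  71] [226.6 193.9] [0.517 0.242 0.047] 1.223
top0 dark [200 175   5  12  14] [201.9 179.8] [0.563 0.323 0.046] 0.052
top0 dark [304 175  23  16  99] [316.5 183.8] [ 0.558 -0.052  0.017] 0.03
top0 dark [287 179  19  25 210] [296.1 192.4] [0.53  0.018 0.017] 1.223
top0 dark [314 183  62  42 667] [351.7 202. ] [ 0.509 -0.178  0.017] 1.223
top0 dark [281 187   8   3  14] [284.4 188.2] [0.54  0.057 0.05 ] 0.054
top0 dark [273 201  15  11  77] [279.4 205.3] [0.49  0.073 0.018] 0.024
scene0 white [158 174   4   5  11] [159.7 176.1] [ 0.492 -0.155  0.05 ] 0.053
scene0 white [188 185   4   5  10] [189.6 187.1] [ 0.517 -0.056  0.051] 0.053
scene0 white [287 194  16  22 149] [294.8 204.4] [0.52  0.243 0.047] 0.869
scene0 white [120 223  30  27 495] [132.4 235.9] [ 0.677 -0.169  0.003] 0.007
scene0 red [151 176  47  24 393] [172.8 187.1] [ 0.51  -0.115  0.032] 0.038
scene0 red [228 179   8   7  41] [231.7 181.9] [0.517 0.068 0.096] 0.104
scene0 dark [136 180  49  23 172] [158.6 191.5] [ 0.521 -0.156  0.018] 0.023
scene0 dark [127 194 132  45 614] [189.1 215.9] [ 0.588 -0.041  0.012] 0.869
scene0 dark [205 196  26  22 219] [216.3 207.9] [0.562 0.025 0.018] 0.869
scene0 dark [222 199  11   5  28] [227.3 200.9] [0.544 0.061 0.047] 0.054
```

View pics/top0c.png

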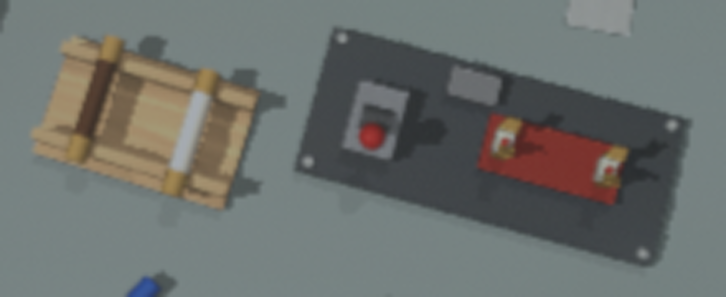

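View pics/scene0c.png

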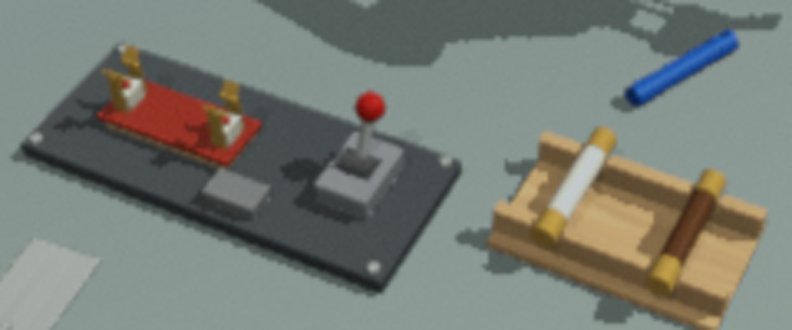

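```bash
cat >> h.py <<'E'
from scipy.spatial.transform import Rotation as Ro
def tool(o):
    return Ro.from_euler('xyz',o['ee_rot']).as_matrix(),np.array(o['tool_pos'])
E
python3 - <<'E'
from h import *
from bench import robot
o=robot.get_obs(); Rt,pt=tool(o); c=robot.camera_params("wrist")
C=-c['R'].T@c['t']; print("cam in tool",Rt.T@(C-pt), "axes in tool",(c['R']@Rt).round(3))
print("grasp px",proj(pt+Rt@[0,0,.18],c))
for n in("top0","scene0"):
    p,d,c=load(n)
    hsv=cv2.cvtColor(p,cv2.COLOR_RGB2HSV);S,V=hsv[...,1].astype(int),hsv[...,2].astype(int)
    m=np.zeros(d.shape,np.uint8)
    sl=(slice(175,215),slice(215,245)) if n=="top0" else (slice(185,222),slice(280,310))
    m[sl]=((S<70)&(V>140))[sl]
    ys,xs=np.nonzero(m); (cx,cy),wh,a=cv2.minAreaRect(np.c_[xs,ys].astype(np.float32)); 
    pt4=cv2.boxPoints(((cx,cy),wh,a)); W=plane(pt4,.045,c)
    print(n,cx,cy,wh,a,plane([[cx,cy]],.045,c).round(4),W.round(3).tolist(), len(xs), plane([[xs.mean(),ys.mean()]],.045,c))
E
```

```text
cam in tool [0.07126452 0.00045801 0.02015671] axes in tool [[-0.001  1.     0.002]
 [-0.969 -0.001 -0.246]
 [-0.246 -0.002  0.969]]
grasp px [261.57094183 243.16046962]
top0 224.2902069091797 196.43231201171875 (22.626588821411133, 28.74089241027832) 66.25050354003906 [[0.5099 0.2492 0.045 ]] [[0.523, 0.307, 0.045], [0.563, 0.223, 0.045], [0.497, 0.192, 0.045], [0.458, 0.275, 0.045]] 151 [[0.51653945 0.24276255 0.045     ]]
scene0 294.5 200.0 (30.0, 29.0) 90.0 [[0.502  0.2396 0.045 ]] [[0.452, 0.191, 0.045], [0.436, 0.272, 0.045], [0.548, 0.285, 0.045], [0.564, 0.21, 0.045]] 391 [[0.48567498 0.23675999 0.045     ]]
```

Request:
{"name": "move_arm", "arguments": {
  "increments": [
    [[1,-1,-0.4,0,0,0,0],[1,-1,-0.4,0,0,0,0],[1,-1,-0.4,0,0,0,0]]
  ]
}}

```text
time: 0.4
tool_pos: [0.2481, 0.4559, 0.4042]
ee_rot: [-3.14, 0.001, 2.84]
wrist_force: [-0.4, 0.5, 0.3]
width: 0.0942
```

Request:
{"name": "move_arm", "arguments": {
  "increments": [
    [[1,-1,-0.4,0,0,0,0],[1,-1,-0.4,0,0,0,0],[1,-1,-0.4,0,0,0,0]]
  ]
}}

```text
time: 0.65
tool_pos: [0.3324, 0.3874, 0.4044]
ee_rot: [-3.14, 0.001, 2.838]
wrist_force: [-0.7, 0.4, -0.6]
width: 0.0938
```

Request:
{"name": "move_arm", "arguments": {
  "increments": [
    [[1,-1,-0.4,0,0,0,0],[1,-1,-0.4,0,0,0,0],[1,-1,-0.4,0,0,0,0]]
  ]
}}

```text
time: 0.9
tool_pos: [0.4162, 0.3193, 0.4042]
ee_rot: [-3.14, 0.001, 2.838]
wrist_force: [0.7, 1.1, -0.0]
width: 0.0937
```

Request:
{"name": "move_arm", "arguments": {
  "increments": [
    [[1,-1,-0.4,0.3,0,0,0],[1,-1,-0.4,0.3,0,0,0],[1,-1,-0.4,0.3,0,0,0],[1,-1,-0.4,0.3,0,0,0]]
  ]
}}

```text
time: 1.23
tool_pos: [0.5005, 0.2504, 0.3713]
ee_rot: [-3.137, -0.002, 2.835]
wrist_force: [-0.1, -0.2, -0.5]
width: 0.0938
```

Run:
```python
from h import *
from bench import robot
o=robot.get_obs(); print(o['time'],o['tool_pos'],o['ee_rot'])
snap(robot,"wrist","w1")
```

```text
1.2333 [0.50054308 0.25044078 0.37134513] [-3.13702783e+00 -2.03983137e-03  2.83472863e+00]
```

View pics/w1.png

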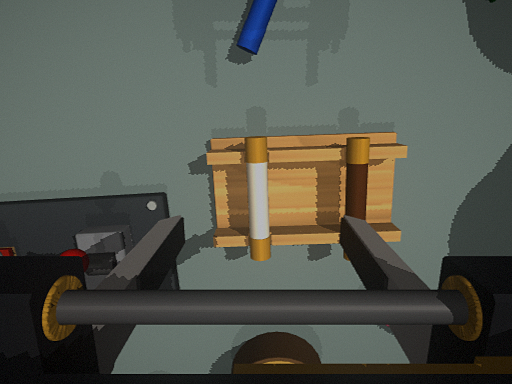

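```bash
cat > fuse.py <<'E'
from h import *
def axis(n,roi,z=.039,brass=True):
    p,d,c=load(n); hsv=cv2.cvtColor(p,cv2.COLOR_RGB2HSV); H,S,V=[hsv[...,i].astype(int) for i in range(3)]
    m=np.zeros(d.shape,bool); y0,y1,x0,x1=roi; m[y0:y1,x0:x1]=((S<50)&(V>130))[y0:y1,x0:x1]
    k,l,s,ce=cv2.connectedComponentsWithStats(m.astype(np.uint8)); i=1+np.argmax(s[1:,4]); ys,xs=np.nonzero(l==i)
    print("white",s[i],ce[i]); return p,d,c,hsv,xs,ys
if __name__=="__main__":
    p,d,c,hsv,xs,ys=axis("w1",(130,270,235,285))
    r=[]
    for y in range(ys.min()+4,ys.max()-3):
        q=xs[ys==y]; r.append(((q.min()+q.max())/2,y))
    r=np.array(r); W=plane(r,.041,c); f=np.polyfit(W[:,0],W[:,1],1)
    print("yaw deg",np.degrees(np.arctan(f[0])), "resid",np.std(W[:,1]-np.polyval(f,W[:,0])))
    for y in list(range(132,170,1))+list(range(230,266)): print(y,p[y,(257 if y<200 else 260)].tolist(),end=' ')
    mid=plane([[xs.mean(),ys.mean()]],.045,c); print('\n',mid, plane(np.c_[r[[0,-1],0],[ys.min()-.5,ys.max()+.5]],.0495,c))
    P=cloud(d,c)
    for y in range(136,262,8): print(y,P[y,(257 if y<200 else 260)].round(4))
E
python3 fuse.py
```

```text
white [ 249  162   20   77 1096] [260.07481752 200.11131387]
yaw deg -15.553805062040476 resid 0.0002973379688275733
132 [103, 112, 104] 133 [102, 111, 105] 134 [104, 112, 104] 135 [102, 113, 107] 136 [87, 65, 34] 137 [90, 61, 24] 138 [171, 120, 42] 139 [190, 135, 44] 140 [185, 127, 42] 141 [186, 132, 41] 142 [185, 133, 47] 143 [189, 135, 48] 144 [185, 132, 39] 145 [182, 128, 40] 146 [184, 131, 38] 147 [183, 130, 41] 148 [184, 134, 43] 149 [185, 130, 41] 150 [183, 128, 40] 151 [184, 130, 42] 152 [186, 132, 44] 153 [182, 131, 44] 154 [184, 128, 38] 155 [186, 132, 43] 156 [182, 129, 40] 157 [185, 131, 41] 158 [184, 130, 41] 159 [185, 133, 42] 160 [183, 129, 41] 161 [180, 126, 31] 162 [183, 128, 46] 163 [183, 172, 154] 164 [184, 188, 197] 165 [182, 182, 187] 166 [183, 184, 186] 167 [182, 180, 185] 168 [184, 184, 187] 169 [181, 180, 186] 230 [184, 184, 186] 231 [182, 183, 187] 232 [183, 183, 188] 233 [181, 182, 185] 234 [183, 183, 189] 235 [183, 186, 188] 236 [184, 184, 187] 237 [181, 184, 190] 238 [178, 183, 193] 239 [158, 134, 100] 240 [187, 127, 30] 241 [186, 131, 40] 242 [186, 133, 4
[... 288 characters left out ...]
258 [181, 132, 42] 259 [186, 132, 41] 260 [182, 126, 42] 261 [121, 123, 103] 262 [106, 120, 116] 263 [107, 121, 113] 264 [110, 122, 114] 265 [108, 122, 112] 
 [[0.51654082 0.24183617 0.045     ]] [[0.47817676 0.25305945 0.0495    ]
 [0.55468279 0.2312374  0.0495    ]]
136 [0.4558 0.2578 0.0309]
144 [0.4616 0.2564 0.0504]
152 [0.4688 0.2541 0.0499]
160 [0.4763 0.2516 0.0489]
168 [0.4838 0.2492 0.0485]
176 [0.4911 0.2469 0.05  ]
184 [0.4987 0.2444 0.0496]
192 [0.5065 0.2419 0.0493]
200 [0.5149 0.2424 0.0507]
208 [0.5234 0.2396 0.0484]
216 [0.5314 0.2371 0.0486]
224 [0.5392 0.2346 0.0497]
232 [0.5476 0.2319 0.0491]
240 [0.5556 0.2293 0.05  ]
248 [0.564  0.2267 0.0502]
256 [0.5731 0.2237 0.0489]
```

Request:
{"name": "move_arm", "arguments": {
  "increments": [
    [[1,-0.26,-0.9,0,0,0,0],[1,-0.26,-0.9,0,0,0,0],[1,-0.26,-0.9,0,0,0,0]]
  ]
}}

```text
time: 1.53
tool_pos: [0.495, 0.1578, 0.3751]
ee_rot: [-3.14, 0.001, 2.839]
wrist_force: [-0.2, 0.4, 0.1]
width: 0.0938
```

Request:
{"name": "move_arm", "arguments": {
  "increments": [
    [[1,-0.26,-0.9,0,0,0,0],[1,-0.26,-0.9,0,0,0,0],[1,-0.26,-0.9,0,0,0,0]]
  ]
}}

```text
time: 1.78
tool_pos: [0.4932, 0.064, 0.3753]
ee_rot: [-3.14, 0.001, 2.838]
wrist_force: [1.8, -0.2, -0.0]
width: 0.0939
```

Run:
```python
from h import *
from bench import robot
snap(robot,"wrist","w2")
```

Request:
{"name": "move_arm", "arguments": {
  "increments": [
    [[1,-0.26,-0.8,0,0,0,0],[1,-0.26,-0.8,0,0,0,0],[1,-0.26,-0.8,0,0,0,0]]
  ]
}}

```text
time: 2.08
tool_pos: [0.4952, -0.0205, 0.375]
ee_rot: [-3.139, 0.001, 2.836]
wrist_force: [0.3, 0.4, 0.3]
width: 0.0938
```

Request:
{"name": "move_arm", "arguments": {
  "increments": [
    [[1,-0.26,-0.8,0,0,0,0],[1,-0.26,-0.8,0,0,0,0],[1,-0.26,-0.8,0,0,0,0],[1,-0.26,-0.8,0,0,0,0]]
  ]
}}

```text
time: 2.42
tool_pos: [0.4966, -0.1015, 0.3747]
ee_rot: [3.14, -0.0, 2.839]
wrist_force: [-0.4, -0.0, -0.2]
width: 0.0937
```

Run:
```python
from h import *
from bench import robot
o=robot.get_obs(); print(o['time'],o['tool_pos'],o['ee_rot'])
snap(robot,"wrist","w3")
```

```text
2.4167 [ 0.49655371 -0.10147278  0.37469723] [ 3.13998056e+00 -1.90518834e-04  2.83873854e+00]
```

View pics/w2.png

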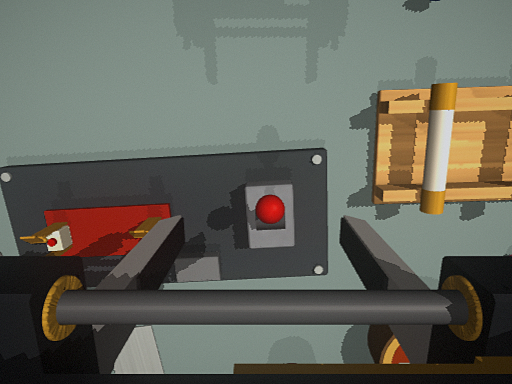

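View pics/w3.png

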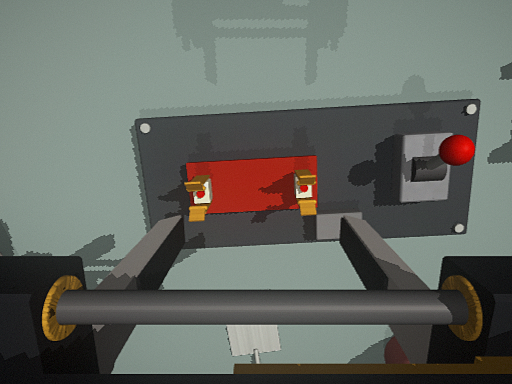

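```bash
cat > clips.py <<'E'
from h import *
p,d,c=load("w3"); P=cloud(d,c); hsv=cv2.cvtColor(p,cv2.COLOR_RGB2HSV); H,S,V=[hsv[...,i].astype(int) for i in range(3)]
cv2.imwrite("pics/w3c.png",cv2.resize(p[140:240,170:340,::-1],None,fx=4.6,fy=4.6,interpolation=cv2.INTER_CUBIC))
for name,m in dict(brass=(H>12)&(H<26)&(S>150)&(V>90),white=(S<60)&(V>165),pin=((H<6)|(H>174))&(S>150)&(P[...,2]>.042),carrier=((H<6)|(H>174))&(S>150)&(P[...,2]<.042)).items():
    m=m.copy(); m[:95]=0; m[245:]=0; m[:,:130]=0; m[:,485:]=0
    k,l,s,ce=cv2.connectedComponentsWithStats(m.astype(np.uint8))
    for i in range(1,k):
        if s[i,4]<4: continue
        q=P[l==i]; print(name,s[i],ce[i].round(1),"med",np.median(q,0).round(4),"z",q[:,2].min().round(3),q[:,2].max().round(3))
        if name=="carrier":
            ys,xs=np.nonzero(l==i); r=cv2.minAreaRect(np.c_[xs,ys].astype(np.float32)); W=plane(cv2.boxPoints(r),np.median(q[:,2]),c); print(r,W.round(4).tolist())
E
python3 clips.py
```

```text
brass [295 169  21  17 247] [305.2 177.3] med [ 0.4993 -0.06    0.0744] z 0.033 0.083
brass [184 175  26  17 268] [196.4 183.4] med [ 0.475  -0.1577  0.0733] z 0.032 0.355
brass [296 198  21  18 271] [306.7 206.4] med [ 0.5248 -0.0665  0.0761] z 0.018 0.084
brass [189 203  22  19 285] [197.7 212.2] med [ 0.5002 -0.1646  0.0764] z 0.017 0.355
white [467 104   9  10  69] [471.  108.7] med [0.493  0.124  0.0206] z 0.019 0.022
white [140 124   9   9  65] [144.5 127.8] med [ 0.4111 -0.2016  0.0209] z 0.018 0.355
white [296 177   2   4   6] [296.3 178.8] med [ 0.5031 -0.0675  0.0504] z 0.05 0.051
white [194 182  17  22 155] [203.5 195.6] med [ 0.4935 -0.1587  0.0504] z 0.046 0.053
white [296 185  16  13 110] [303.9 192.9] med [ 0.5195 -0.0642  0.0505] z 0.049 0.355
white [455 224   8   8  48] [458.6 227.9] med [0.6194 0.0922 0.0205] z 0.019 0.022
white [410 237   5   1   5] [412. 237.] med [ 0.6265  0.048  -0.001 ] z -0.002 -0.0
white [416 237   4   1   4] [417.5 237. ] med [ 6.281e-01  5.400e-02 -1.000e-04] z -0.001 0.001
white [429 236   6   1   6] [431.5 236. ] med [ 6.319e-01  7.040e-0
[... 1482 characters left out ...]
0474  0.0314] z 0.031 0.033
((316.0, 179.0), (4.0, 0.0), -90.0) [[0.5161, -0.0478, 0.0314], [0.5161, -0.0478, 0.0314], [0.512, -0.0467, 0.0314], [0.512, -0.0467, 0.0314]]
carrier [311 183   7  25  90] [314.5 193.2] med [ 0.5277 -0.0527  0.0321] z 0.017 0.034
((314.0, 195.0), (24.0, 6.0), 90.0) [[0.5164, -0.0534, 0.0321], [0.5183, -0.0474, 0.0321], [0.5437, -0.0542, 0.0321], [0.5418, -0.0603, 0.0321]]
carrier [189 192   7  14  52] [191.4 198.6] med [ 0.495  -0.1784  0.0325] z 0.031 0.035
((191.38235473632812, 198.5294189453125), (13.824529647827148, 4.365641117095947), 75.96376037597656) [[0.4872, -0.18, 0.0325], [0.4875, -0.1753, 0.0325], [0.5024, -0.1771, 0.0325], [0.5021, -0.1818, 0.0325]]
```

Run:
```python
from h import *
p,d,c=load("w3"); P=cloud(d,c)
# board dark edge corners, screws (white) and lines
hsv=cv2.cvtColor(p,cv2.COLOR_RGB2HSV)
m=((P[...,2]>.013)&(P[...,2]<.023)).astype(np.uint8); m[:90]=0;m[250:]=0
print(m.sum())
# far/left edge of board top: scan by height step
L=[]
for y in range(125,205,4):
    xs=np.nonzero(m[y,100:220])[0]
    if len(xs): L.append(P[y,100+xs[0]])
L=np.array(L);T=[]
for x in range(150,470,8):
    ys=np.nonzero(m[90:140,x])[0]
    if len(ys): T.append(P[90+ys[0],x])
T=np.array(T)
for n,A,i,j in(("left",L,0,1),("near",T,1,0)):
    f=np.polyfit(A[:,i],A[:,j],1); r=A[:,j]-np.polyval(f,A[:,i]); k=abs(r)<.003; f=np.polyfit(A[k,i],A[k,j],1); print(n,f,np.degrees(np.arctan(f[0])),r[k].std(),k.sum(),len(A))
```

```text
29797
left [-0.2496215  -0.10995846] -14.015830627452967 0.00048494510626224133 20 20
near [0.25171428 0.45217382] 14.12864933409696 0.0002949185126833601 40 40
```

View pics/w3c.png

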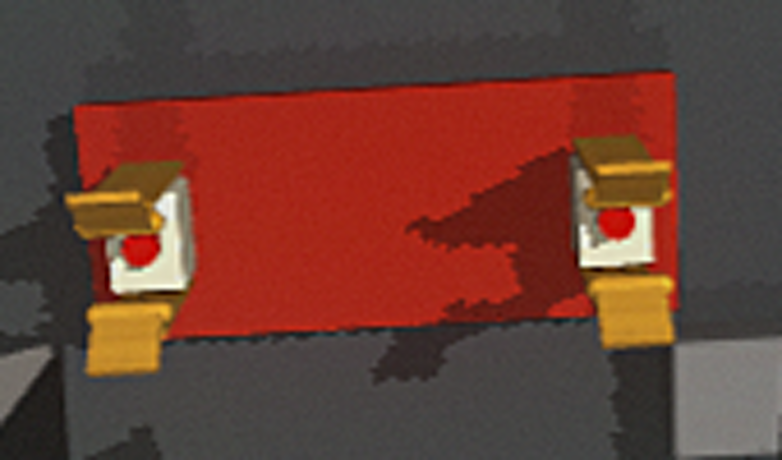

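Request:
{"name": "move_arm", "arguments": {
  "increments": [
    [[1,0.21,0.84,0,0,0,0],[1,0.21,0.84,0,0,0,0],[1,0.21,0.84,0,0,0,0]]
  ]
}}

```text
time: 2.72
tool_pos: [0.5007, -0.0081, 0.375]
ee_rot: [3.136, -0.001, 2.849]
wrist_force: [0.3, 0.2, -0.5]
width: 0.0938
```

Request:
{"name": "move_arm", "arguments": {
  "increments": [
    [[1,0.21,0.84,0,0,0,0],[1,0.21,0.84,0,0,0,0],[1,0.21,0.84,0,0,0,0]]
  ]
}}

```text
time: 2.97
tool_pos: [0.505, 0.0784, 0.3749]
ee_rot: [3.137, -0.001, 2.85]
wrist_force: [-0.7, 0.5, 0.2]
width: 0.0938
```

Request:
{"name": "move_arm", "arguments": {
  "increments": [
    [[1,0.21,0.84,0,0,0,0],[1,0.21,0.84,0,0,0,0],[1,0.21,0.84,0,0,0,0]]
  ]
}}

```text
time: 3.22
tool_pos: [0.5096, 0.1642, 0.3747]
ee_rot: [3.138, -0.001, 2.85]
wrist_force: [0.2, -0.3, -0.6]
width: 0.094
```

Request:
{"name": "move_arm", "arguments": {
  "increments": [
    [[1,0.21,0.84,0.5,0,0,-0.02],[1,0.21,0.84,0.5,0,0,-0.02],[1,0.21,0.84,0.5,0,0,-0.02],[1,0.21,0.84,0.5,0,0,-0.02],[1,0.21,0.84,0.5,0,0,-0.02]]
  ]
}}

```text
time: 3.63
tool_pos: [0.515, 0.2447, 0.3242]
ee_rot: [-3.14, -0.001, 2.875]
wrist_force: [0.3, 0.1, -0.4]
width: 0.0941
```

```bash
cat >> h.py <<'E'
def togo(robot,xyz,yaw,extra=''):
    o=robot.get_obs(); R,p=tool(o); d=R.T@(np.array(xyz)-p)
    Rt=Ro.from_euler('xyz',[np.pi,0,yaw]).as_matrix(); rv=Ro.from_matrix(R.T@Rt).as_rotvec()
    print("t",round(o['time'],2),"pos",p.round(4),"rpy",np.round(o['ee_rot'],4),"F",np.round(o['wrist_force'],1),"w",round(o['width'],4))
    print("shift/0.1",(d/.1).round(3),"turn/(pi/2)",(rv/(np.pi/2)).round(4))
E
python3 - <<'E'
from h import *
from bench import robot
togo(robot,[.5164,.2421,.219],2.870)
snap(robot,"wrist","w4")
E
```

```text
t 3.63 pos [0.515  0.2447 0.3242] rpy [-3.1396e+00 -1.0000e-03  2.8747e+00] F [ 0.3  0.1 -0.4] w 0.0941
shift/0.1 [-0.021 -0.02   1.052] turn/(pi/2) [-0.0013 -0.0007  0.003 ]
```

View pics/w4.png

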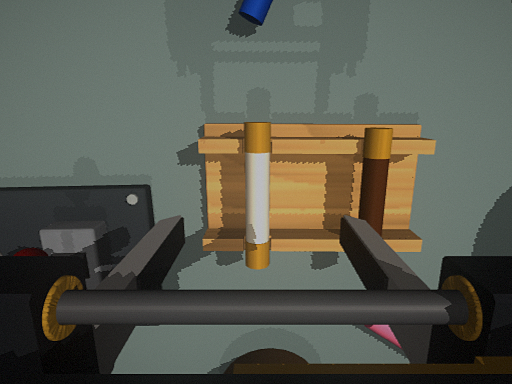

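Run:
```python
from fuse import *
p,d,c,hsv,xs,ys=axis("w4",(115,275,235,285))
r=np.array([((xs[ys==y].min()+xs[ys==y].max())/2,y) for y in range(ys.min()+4,ys.max()-3)])
W=plane(r,.041,c); f=np.polyfit(W[:,0],W[:,1],1); print(np.degrees(np.arctan(f[0])))
e=plane(np.c_[r[[0,-1],0],[ys.min()-.5,ys.max()+.5]],.0495,c);print(e,e.mean(0))
m=e.mean(0); print(m[0],np.polyval(f,m[0]))
```

```text
white [ 248  153   21   91 1481] [259.93990547 196.458474  ]
-14.679872181696023
[[0.47876766 0.25177643 0.0495    ]
 [0.55522377 0.23151538 0.0495    ]] [0.51699572 0.2416459  0.0495    ]
0.5169957179816629 0.2419907965152534
```

Request:
{"name": "move_arm", "arguments": {
  "increments": [
    [[1,-0.022,-0.022,0.3,0,0,0],[1,-0.022,-0.022,0.6,0,0,0],[1,-0.022,-0.022,0.8,0,0,0],[1,-0.022,-0.022,1,0,0,0],[1,-0.022,-0.022,1,0,0,0],[1,-0.022,-0.022,1,0,0,0]]
  ]
}}

```text
time: 4.18
tool_pos: [0.5173, 0.2402, 0.2252]
ee_rot: [-3.141, -0.0, 2.87]
wrist_force: [0.4, -0.6, -0.9]
width: 0.094
```

Run:
```python
from h import *
from bench import robot
togo(robot,[.5168,.242,.219],2.874)
```

```text
t 4.18 pos [0.5173 0.2402 0.2252] rpy [-3.1410e+00 -2.0000e-04  2.8704e+00] F [ 0.4 -0.6 -0.9] w 0.094
shift/0.1 [0.01  0.016 0.062] turn/(pi/2) [-0.0004 -0.0001 -0.0023]
```

Request:
{"name": "move_arm", "arguments": {
  "increments": [
    [[1,0.01,0.016,0.06,0,0,0],[1,0.01,0.016,0.06,0,0,0],[0.3,0.01,0.016,0.06,0,0,0],[0.3,0.01,0.016,0.06,0,0,0],[0.3,0.01,0.016,0.06,0,0,0],[0.3,0.01,0.016,0.06,0,0,0],[0.3,0.01,0.016,0.06,0,0,0],[0.3,0.01,0.016,0.06,0,0,0]]
  ]
}}

```text
time: 4.85
tool_pos: [0.5165, 0.2434, 0.2188]
ee_rot: [3.141, 0.0, 2.872]
wrist_force: [-0.3, 1.0, -0.7]
width: 0.0571
```

Request:
{"name": "move_arm", "arguments": {
  "increments": [
    [[0,0,0,0,0,0,0],[0,0,0,0,0,0,0],[0,0,0,0,0,0,0],[0,0,0,0,0,0,0],[0,0,0,0,0,0,0],[0,0,0,0,0,0,0]]
  ]
}}

```text
time: 5.35
tool_pos: [0.5163, 0.2425, 0.2186]
ee_rot: [-3.138, -0.0, 2.872]
wrist_force: [-1.0, -5.1, 2.2]
width: 0.0204
```

Request:
{"name": "move_arm", "arguments": {
  "increments": [
    [[0,0,0,0,0,0,0],[0,0,0,-0.1,0,0,0],[0,0,0,-0.3,0,0,0],[0,0,0,-0.6,0,0,0],[0,0,0,-0.9,0,0,0],[0,0,0,-0.9,0,0,0],[0,0,0,-0.9,0,0,0]]
  ]
}}

```text
time: 5.93
tool_pos: [0.5171, 0.2439, 0.3117]
ee_rot: [3.137, 0.005, 2.872]
wrist_force: [0.1, -0.2, -1.6]
width: 0.0202
```

Run:
```python
from h import *
from bench import robot
togo(robot,[.5,-.1126,.34],1.325)
snap(robot,"wrist","w5");
```

```text
t 5.93 pos [0.5171 0.2439 0.3117] rpy [3.1367 0.0049 2.8725] F [ 0.1 -0.2 -1.6] w 0.0202
shift/0.1 [-0.785 -3.481 -0.296] turn/(pi/2) [4.900e-03 1.000e-04 9.852e-01]
```

View pics/w5.png

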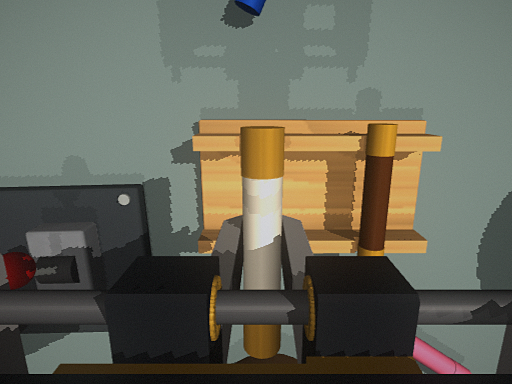

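```bash
cat > held.py <<'E'
from h import *
import sys
p,d,c=load("w5")
cam=np.array([.07126,.00046,.02016]); A=np.array([[-0.001,1,.002],[-.969,-.001,-.246],[-.246,-.002,.969]])
def ray(u,v,z):
    r=A.T@np.linalg.inv(c['mtx'])@[u,v,1]; return cam+r*((z-cam[2])/r[2])
for col in (258,262,266): print(col,[ (y,p[y,col].tolist()) for y in list(range(122,131))+list(range(174,183))+list(range(350,362))])
print(proj_rows:=[(v,ray(262,v,.1695)[0].round(4)) for v in (126,127,176,178,179)])
print([(v,ray(262,v,.180)[0].round(4),ray(262,v,.169)[0].round(4)) for v in (355,357,359)])
r=[p[:,262].astype(int)]
for rows in (150,230):
    print(rows,[ (x,p[rows,x].tolist()) for x in list(range(238,250,1))+list(range(277,290))][:30])
E
python3 held.py
```

```text
258 [(122, [211, 155, 89]), (123, [210, 153, 89]), (124, [203, 149, 85]), (125, [206, 151, 90]), (126, [121, 87, 36]), (127, [95, 67, 30]), (128, [123, 88, 31]), (129, [181, 130, 43]), (130, [174, 121, 38]), (174, [176, 126, 46]), (175, [173, 123, 42]), (176, [172, 123, 42]), (177, [173, 120, 38]), (178, [172, 123, 43]), (179, [195, 170, 116]), (180, [216, 211, 189]), (181, [212, 214, 203]), (182, [212, 211, 199]), (350, [113, 81, 26]), (351, [111, 78, 25]), (352, [114, 79, 28]), (353, [115, 80, 29]), (354, [111, 77, 25]), (355, [111, 78, 26]), (356, [114, 80, 28]), (357, [116, 83, 29]), (358, [82, 57, 22]), (359, [33, 24, 16]), (360, [43, 32, 21]), (361, [42, 33, 21])]
262 [(122, [211, 157, 89]), (123, [208, 155, 87]), (124, [208, 154, 89]), (125, [209, 154, 89]), (126, [119, 82, 33]), (127, [95, 68, 26]), (128, [124, 88, 28]), (129, [192, 137, 43]), (130, [184, 131, 40]), (174, [182, 132, 45]), (175, [183, 128, 42]), (176, [180, 127, 41]), (177, [183, 129, 40]), (178, [180, 128, 43]), (179, [202, 180, 132]), (180, [214, 218, 231]), (181, [212, 214, 218]), (182, [213, 210, 214]), (3
[... 1665 characters left out ...]
, 85]), (285, [219, 173, 98]), (286, [218, 174, 97]), (287, [218, 173, 98]), (288, [215, 169, 94]), (289, [216, 168, 97])]
230 [(238, [109, 101, 96]), (239, [118, 113, 104]), (240, [73, 68, 59]), (241, [37, 32, 23]), (242, [55, 47, 41]), (243, [100, 92, 80]), (244, [125, 114, 100]), (245, [133, 122, 105]), (246, [141, 132, 112]), (247, [156, 144, 125]), (248, [168, 156, 135]), (249, [178, 163, 144]), (277, [209, 207, 183]), (278, [213, 201, 176]), (279, [209, 197, 172]), (280, [198, 185, 163]), (281, [127, 115, 99]), (282, [58, 50, 41]), (283, [49, 41, 38]), (284, [90, 85, 77]), (285, [112, 106, 98]), (286, [111, 107, 97]), (287, [110, 104, 97]), (288, [114, 106, 98]), (289, [111, 105, 95])]
```

Request:
{"name": "move_arm", "arguments": {
  "increments": [
    [[0,-0.2,-0.87,-0.08,0,0,0],[0,-0.2,-0.87,-0.08,0,0,0],[0,-0.2,-0.87,-0.08,0,0,0]]
  ]
}}

```text
time: 6.23
tool_pos: [0.5121, 0.1502, 0.3146]
ee_rot: [-3.137, -0.003, 2.869]
wrist_force: [-0.3, 0.3, -1.3]
width: 0.0209
```

Request:
{"name": "move_arm", "arguments": {
  "increments": [
    [[0,-0.2,-0.87,-0.08,0,0,0],[0,-0.2,-0.87,-0.08,0,0,0],[0,-0.2,-0.87,-0.08,0,0,0]]
  ]
}}

```text
time: 6.48
tool_pos: [0.5083, 0.0608, 0.3231]
ee_rot: [-3.138, -0.002, 2.867]
wrist_force: [-0.1, 0.2, -0.2]
width: 0.0197
```

Request:
{"name": "move_arm", "arguments": {
  "increments": [
    [[0,-0.2,-0.87,-0.08,0,0,0],[0,-0.2,-0.87,-0.08,0,0,0],[0,-0.2,-0.87,-0.08,0,0,0]]
  ]
}}

```text
time: 6.73
tool_pos: [0.5046, -0.0283, 0.3314]
ee_rot: [-3.139, -0.001, 2.867]
wrist_force: [0.4, 0.5, -0.9]
width: 0.0201
```

Request:
{"name": "move_arm", "arguments": {
  "increments": [
    [[0,-0.2,-0.87,-0.08,0,0,0],[0,-0.2,-0.87,-0.08,0,0,0],[0,-0.2,-0.87,-0.08,0,0,0]]
  ]
}}

```text
time: 6.98
tool_pos: [0.5009, -0.1173, 0.3395]
ee_rot: [-3.139, -0.001, 2.867]
wrist_force: [0.2, 0.1, -1.6]
width: 0.0202
```

Request:
{"name": "move_arm", "arguments": {
  "increments": [
    [[0,0,0,0,0,0,0.08],[0,0,0,0,0,0,0.15],[0,0,0,0,0,0,0.22],[0,0,0,0,0,0,0.29],[0,0,0,0,0,0,0.36],[0,0,0,0,0,0,0.43],[0,0,0,0,0,0,0.5]]
  ]
}}

```text
time: 7.57
tool_pos: [0.5012, -0.1122, 0.3388]
ee_rot: [-3.141, -0.003, 2.082]
wrist_force: [-0.1, 0.1, -2.2]
width: 0.0204
```

Request:
{"name": "move_arm", "arguments": {
  "increments": [
    [[0,0,0,0,0,0,0.07],[0,0,0,0,0,0,0.14],[0,0,0,0,0,0,0.21],[0,0,0,0,0,0,0.28],[0,0,0,0,0,0,0.35],[0,0,0,0,0,0,0.42],[0,0,0,0,0,0,0.48],[0,0,0,0,0,0,0.48]]
  ]
}}

```text
time: 8.23
tool_pos: [0.5012, -0.1122, 0.339]
ee_rot: [-3.139, -0.002, 1.332]
wrist_force: [0.4, 0.4, -0.8]
width: 0.0202
```

Run:
```python
from h import *
from bench import robot
togo(robot,[.5003,-.1126,.26],1.325)
snap(robot,"wrist","w6");
```

```text
t 8.23 pos [ 0.5012 -0.1122  0.339 ] rpy [-3.1389e+00 -1.6000e-03  1.3319e+00] F [ 0.4  0.4 -0.8] w 0.0202
shift/0.1 [-0.007 -0.005  0.79 ] turn/(pi/2) [-0.0017 -0.001   0.0044]
```

View pics/w6.png

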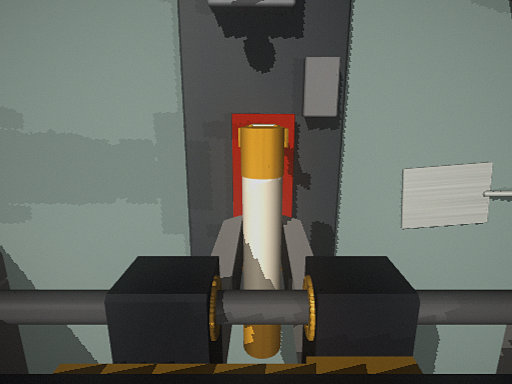

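Request:
{"name": "move_arm", "arguments": {
  "increments": [
    [[0,-0.6,0,0,0,0,0.004],[0,-0.6,0,0,0,0,0.004],[0,-0.6,0,0,0,0,0.004],[0,-0.6,0,0,0,0,0.004]]
  ]
}}

```text
time: 8.62
tool_pos: [0.4869, -0.1718, 0.3399]
ee_rot: [-3.14, -0.002, 1.327]
wrist_force: [0.2, 0.6, -1.8]
width: 0.0205
```

Run:
```python
from h import *
from bench import robot
togo(robot,[.5003,-.1126,.26],1.325)
p,d,c=snap(robot,"wrist","w7"); P=cloud(d,c); hsv=cv2.cvtColor(p,cv2.COLOR_RGB2HSV); H,S,V=[hsv[...,i].astype(int) for i in range(3)]
R,pt=tool(robot.get_obs())
for name,m in dict(brass=(H>12)&(H<26)&(S>150)&(V>60),white=(S<60)&(V>165),red=((H<6)|(H>174))&(S>150)).items():
    m=m.copy();m[:,:200]=0;m[:,330:]=0;m[300:]=0
    k,l,s,ce=cv2.connectedComponentsWithStats(m.astype(np.uint8))
    for i in range(1,k):
        if s[i,4]<15: continue
        q=P[l==i]; print(name,s[i],ce[i].round(1),"med",np.median(q,0).round(4),"z",q[:,2].min().round(3),q[:,2].max().round(3),"tool",(R.T@(np.median(q,0)-pt)).round(4))
cv2.imwrite("pics/w7c.png",cv2.resize(p[20:200,180:340,::-1],None,fx=3.3,fy=3.3,interpolation=cv2.INTER_CUBIC))
```

```text
t 8.62 pos [ 0.4869 -0.1718  0.3399] rpy [-3.1404e+00 -1.6000e-03  1.3266e+00] F [ 0.2  0.6 -1.8] w 0.0205
shift/0.1 [ 0.605 -0.012  0.8  ] turn/(pi/2) [-0.0007 -0.001   0.001 ]
brass [235  38  17  27 392] [243.3  50.1] med [ 0.5006 -0.0602  0.0772] z 0.019 0.32 tool [ 0.1107 -0.0133  0.2629]
brass [272  38  16  28 373] [279.3  50.3] med [ 0.5251 -0.0666  0.0775] z 0.052 0.32 tool [0.1103 0.0121 0.2626]
brass [ 240  126   44   53 2228] [261.9 151.8] med [ 0.4991 -0.1217  0.1697] z 0.151 0.32 tool [ 0.0507 -0.      0.1703]
brass [237 181   5  18  73] [239.5 189.4] med [ 0.4719 -0.1574  0.0819] z 0.079 0.32 tool [ 0.0094 -0.0177  0.2581]
brass [282 181   4  19  57] [283.2 190. ] med [ 0.5047 -0.167   0.082 ] z 0.031 0.084 tool [0.0079 0.0165 0.258 ]
brass [303 275  12  25 177] [308.6 287.1] med [ 0.5049 -0.1441  0.2536] z 0.246 0.258 tool [0.0305 0.0109 0.0864]
brass [213 276   7   6  27] [215.8 279. ] med [ 0.4836 -0.138   0.2514] z 0.248 0.253 tool [ 0.0313 -0.0111  0.0886]
brass [210 283   9  17  75] [213.1 291.6] med [ 0.4833 -0.1389  0.2554] z 0.249 0.32 tool [ 0.0303 -0.0112  0.0846]
white [252  46  23  21 231] [261.4  54.3] med [ 0.5135 -0.0609  0.0506] z 0.049 0.071 tool [ 0.113  -0.0005  0.2896]
white [ 242  177   36  112 2680] [260.  221.6] med [ 0.4891 -0.1547  0.1698] z 0.162 0.32 tool [ 0.0163 -0.0017  0.1702]
red [ 229   39   66  155 5268] [261.3 105.7] med [ 0.505  -0.0969  0.0326] z 0.017 0.32 tool [ 7.600e-02 -1.000e-04  3.076e-01]
red [251  39  21   7 119] [261.1  41.5] med [ 0.5162 -0.0496  0.0326] z 0.03 0.034 tool [ 0.1246 -0.0006  0.3076]
red [257  50  10  11  89] [261.5  55.1] med [ 0.5131 -0.0633  0.0541] z 0.05 0.056 tool [ 0.1106 -0.0003  0.2861]
```

View pics/w7c.png

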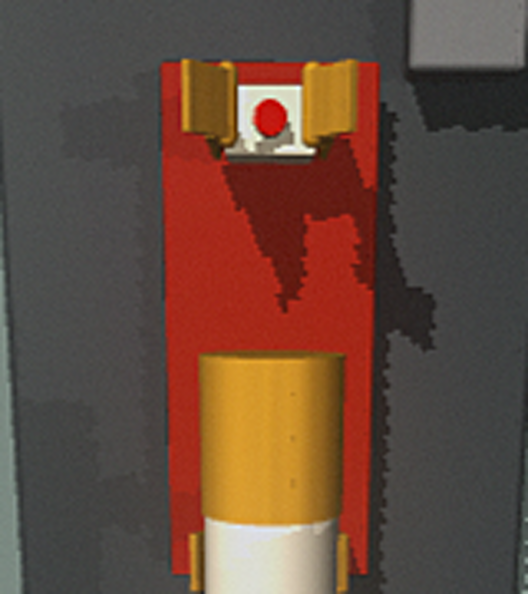

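Request:
{"name": "move_arm", "arguments": {
  "increments": [
    [[0,0.3,-0.005,0,0,0,0],[0,0.607,-0.006,0,0,0,0],[0,0.607,-0.006,0.2,0,0,0],[0,0.607,-0.006,0.5,0,0,0],[0,0.607,-0.006,0.7,0,0,0],[0,0.607,-0.006,0.7,0,0,0],[0,0.607,-0.006,0.7,0,0,0]]
  ]
}}

```text
time: 9.25
tool_pos: [0.5007, -0.1114, 0.2695]
ee_rot: [-3.138, -0.001, 1.328]
wrist_force: [1.3, -0.4, -0.7]
width: 0.0201
```

Run:
```python
from h import *
from bench import robot
togo(robot,[.5003,-.1126,.2415],1.325)
snap(robot,"wrist","w8");snap(robot,"scene","s8")
p,d,c=load("s8"); cv2.imwrite("pics/s8c.png",cv2.resize(p[130:230,110:270,::-1],None,fx=4.5,fy=4.5,interpolation=cv2.INTER_CUBIC))
```

```text
t 9.25 pos [ 0.5007 -0.1114  0.2695] rpy [-3.1383e+00 -1.0000e-03  1.3285e+00] F [ 1.3 -0.4 -0.7] w 0.0201
shift/0.1 [-0.013 -0.     0.28 ] turn/(pi/2) [-0.0021 -0.0006  0.0022]
```

View pics/w8.png

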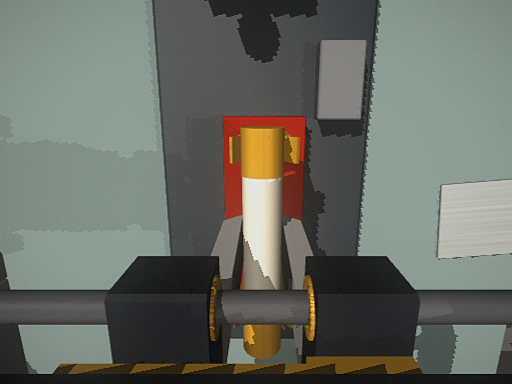

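View pics/s8c.png

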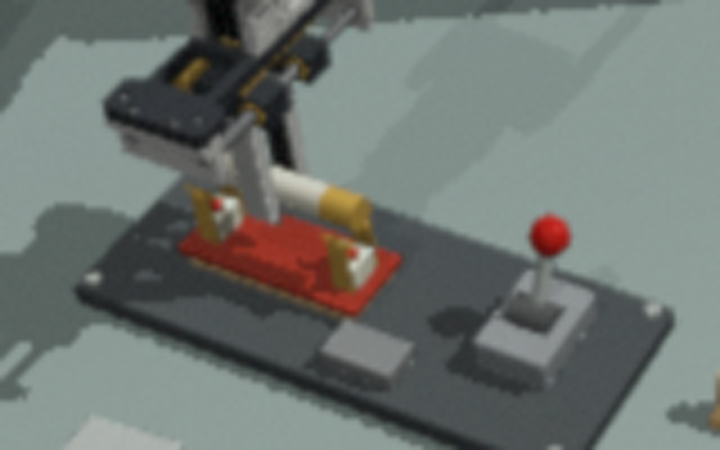

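Run:
```python
from h import *
p,d,c=load("w8"); P=cloud(d,c); hsv=cv2.cvtColor(p,cv2.COLOR_RGB2HSV); H,S,V=[hsv[...,i].astype(int) for i in range(3)]
cam=np.array([.07126,.00046,.02016]); A=np.array([[-0.001,1,.002],[-.969,-.001,-.246],[-.246,-.002,.969]])
K=c['mtx']; u,v=np.meshgrid(np.arange(512),np.arange(384))
X=np.stack([(u-K[0,2])/K[0,0]*d,(v-K[1,2])/K[1,1]*d,d],-1)@A+cam
m=(P[...,2]>.06)&(P[...,2]<.087)&(v>120)&(v<180)&(u>220)&(u<310)&(S>120)&(H>10)&(H<28)
for y in range(130,166,4):
    q=np.nonzero(m[y])[0]
    if len(q)>3: print(y,q.min(),q.max(),X[y,q.min()].round(4),X[y,q.max()].round(4))
mm=m; ys,_=np.nonzero(m); print(ys.min(),ys.max(), X[m][:,0].min(),X[m][:,0].max())
f=(P[...,2]>.087)&(P[...,2]<.11)&(v>128)&(v<215)&(u>230)&(u<300)
for y in (140,160,190,205):
    q=np.nonzero(f[y]&(abs(u[y]-262)<30))[0]; print(y,q.min(),q.max(),X[y,q.min()].round(4),X[y,q.max()].round(4))
# carrier red edges
r=((H<6)|(H>174))&(S>150)
for y in (120,125,180,200):
    q=np.nonzero(r[y])[0]; print("red",y,q.min(),q.max(),X[y,q.min()+1].round(4),X[y,q.max()-1].round(4))
```

```text
134 239 288 [ 0.0567 -0.0131  0.2054] [0.0566 0.0153 0.2054]
138 229 299 [ 0.056  -0.0171  0.1877] [0.0558 0.0198 0.1894]
142 229 298 [ 0.0538 -0.0172  0.1884] [0.0539 0.0192 0.1876]
146 229 298 [ 0.0518 -0.0172  0.1882] [0.0517 0.0193 0.1883]
150 229 298 [ 0.0496 -0.0173  0.1881] [0.0496 0.0194 0.1886]
154 229 298 [ 0.0474 -0.0174  0.1891] [0.0476 0.0193 0.1872]
158 230 298 [ 0.0455 -0.0168  0.1872] [0.0454 0.0194 0.188 ]
162 230 298 [ 0.0431 -0.017   0.1886] [0.0431 0.0196 0.1887]
126 163 0.0426279571589433 0.062223328198140755
140 240 283 [ 0.056  -0.0106  0.1772] [0.0561 0.0105 0.1762]
160 240 283 [ 0.0459 -0.0108  0.1781] [0.046  0.0108 0.1776]
190 242 281 [ 0.0307 -0.01    0.1767] [0.0306 0.0099 0.1771]
205 242 281 [ 0.0226 -0.0101  0.177 ] [0.0226 0.01   0.1769]
red 120 223 305 [ 0.0634 -0.0253  0.2375] [0.0634 0.0283 0.2372]
red 125 223 305 [ 0.0601 -0.0255  0.2381] [0.0601 0.0285 0.2375]
red 180 224 303 [ 0.0224 -0.0258  0.2365] [0.0224 0.0281 0.2366]
red 200 225 302 [ 0.0077 -0.0255  0.2369] [0.0075 0.028  0.2374]
```

Request:
{"name": "move_arm", "arguments": {
  "increments": [
    [[0,0,0.012,0,0,0,0.002],[0,0,0.012,0.03,0,0,0.002],[0,0,0.012,0.06,0,0,0.002],[0,0,0.012,0.09,0,0,0.002],[0,0,0.012,0.09,0,0,0.002],[0,0,0.012,0.09,0,0,0.002]]
  ]
}}

```text
time: 9.85
tool_pos: [0.502, -0.113, 0.2613]
ee_rot: [-3.141, -0.0, 1.323]
wrist_force: [-0.3, -0.3, -0.3]
width: 0.0205
```

Request:
{"name": "move_arm", "arguments": {
  "increments": [
    [[0,0,0,0.01,0,0,0],[0,0,0,0.02,0,0,0],[0,0,0,0.03,0,0,0],[0,0,0,0.03,0,0,0]]
  ]
}}

```text
time: 10.18
tool_pos: [0.5019, -0.1129, 0.259]
ee_rot: [-3.141, 0.0, 1.323]
wrist_force: [-2.5, 1.4, 2.6]
width: 0.0201
```

Request:
{"name": "move_arm", "arguments": {
  "increments": [
    [[0,0,0,0.01,0,0,0],[0,0,0,0.02,0,0,0],[0,0,0,0.03,0,0,0],[0,0,0,0.03,0,0,0]]
  ]
}}

```text
time: 10.52
tool_pos: [0.5019, -0.1129, 0.2565]
ee_rot: [-3.141, 0.0, 1.324]
wrist_force: [-3.6, 0.5, 6.1]
width: 0.0202
```

Request:
{"name": "move_arm", "arguments": {
  "increments": [
    [[0,0,-0.005,0.01,0,0,0],[0,0,-0.007,0.02,0,0,0],[0,0,-0.007,0.03,0,0,0],[0,0,-0.007,0.03,0,0,0]]
  ]
}}

```text
time: 10.85
tool_pos: [0.5016, -0.1128, 0.2542]
ee_rot: [3.14, 0.0, 1.324]
wrist_force: [-4.5, 1.9, 7.8]
width: 0.0198
```

Request:
{"name": "move_arm", "arguments": {
  "increments": [
    [[0,0,0,0.01,0,0,0],[0,0,0,0.02,0,0,0],[0,0,0,0.03,0,0,0],[0,0,0,0.03,0,0,0]]
  ]
}}

```text
time: 11.18
tool_pos: [0.5014, -0.1128, 0.2506]
ee_rot: [3.141, 0.0, 1.324]
wrist_force: [-2.4, 0.6, 5.7]
width: 0.0203
```

Request:
{"name": "move_arm", "arguments": {
  "increments": [
    [[0,0,-0.005,0.01,0,0,0],[0,0,-0.005,0.02,0,0,0],[0,0,-0.005,0.03,0,0,0],[0,0,-0.005,0.03,0,0,0]]
  ]
}}

```text
time: 11.52
tool_pos: [0.5009, -0.1126, 0.2455]
ee_rot: [-3.141, -0.0, 1.323]
wrist_force: [0.2, -0.3, -3.0]
width: 0.0202
```

Request:
{"name": "move_arm", "arguments": {
  "increments": [
    [[0,0,0,0.01,0,0,0],[0,0,0,0.02,0,0,0],[0,0,0,0.03,0,0,0],[0,0,0,0.03,0,0,0]]
  ]
}}

```text
time: 11.85
tool_pos: [0.5009, -0.1126, 0.2427]
ee_rot: [-3.141, -0.0, 1.323]
wrist_force: [0.4, 0.4, -5.6]
width: 0.02
```

Request:
{"name": "move_arm", "arguments": {
  "increments": [
    [[0,0,0,0.005,0,0,0],[0,0,0,0.01,0,0,0],[0,0,0,0.015,0,0,0],[0,0,0,0.015,0,0,0]]
  ]
}}

```text
time: 12.18
tool_pos: [0.5009, -0.1126, 0.2422]
ee_rot: [-3.141, -0.0, 1.323]
wrist_force: [0.2, 0.7, -1.9]
width: 0.0204
```

Request:
{"name": "move_arm", "arguments": {
  "increments": [
    [[0,0,0,0.005,0,0,0],[0,0,0,0.01,0,0,0],[0,0,0,0.01,0,0,0],[0,0,0,0.01,0,0,0]]
  ]
}}

```text
time: 12.52
tool_pos: [0.5009, -0.1126, 0.2413]
ee_rot: [3.142, -0.0, 1.323]
wrist_force: [-1.7, 0.8, -0.8]
width: 0.0201
```

Request:
{"name": "move_arm", "arguments": {
  "increments": [
    [[0,0,0,0.005,0,0,0],[0,0,0,0.01,0,0,0],[0,0,0,0.01,0,0,0],[0,0,0,0.01,0,0,0]]
  ]
}}

```text
time: 12.85
tool_pos: [0.501, -0.1127, 0.2408]
ee_rot: [3.141, -0.0, 1.323]
wrist_force: [-3.1, 0.8, 3.4]
width: 0.02
```

Request:
{"name": "move_arm", "arguments": {
  "increments": [
    [[0,0,0,0.005,0,0,0],[0,0,0,0.005,0,0,0],[0,0,0,0.005,0,0,0],[0,0,0,0.005,0,0,0]]
  ]
}}

```text
time: 13.18
tool_pos: [0.501, -0.1127, 0.2405]
ee_rot: [3.141, -0.0, 1.323]
wrist_force: [-3.2, 1.2, 4.9]
width: 0.02
```

Request:
{"name": "move_arm", "arguments": {
  "increments": [
    [[0,0,0,0.005,0,0,0],[0,0,0,0.01,0,0,0],[0,0,0,0.01,0,0,0],[0,0,0,0.01,0,0,0]]
  ]
}}

```text
time: 13.52
tool_pos: [0.5011, -0.1127, 0.2402]
ee_rot: [3.141, 0.0, 1.323]
wrist_force: [-5.2, 1.5, 7.5]
width: 0.0204
```

Request:
{"name": "move_arm", "arguments": {
  "increments": [
    [[0,0,0,0.005,0,0,0],[0,0,0,0.005,0,0,0],[0,0,0,0.005,0,0,0],[0,0,0,0.005,0,0,0]]
  ]
}}

```text
time: 13.85
tool_pos: [0.5011, -0.1127, 0.2401]
ee_rot: [3.14, 0.0, 1.324]
wrist_force: [-4.8, 1.6, 10.0]
width: 0.0202
```

Request:
{"name": "move_arm", "arguments": {
  "increments": [
    [[0,0,-0.006,0.005,0,0,0],[0,0,-0.006,0.01,0,0,0],[0,0,-0.006,0.01,0,0,0],[0,0,-0.006,0.01,0,0,0]]
  ]
}}

```text
time: 14.18
tool_pos: [0.5009, -0.1126, 0.2398]
ee_rot: [3.139, 0.0, 1.324]
wrist_force: [-4.2, 1.9, 12.1]
width: 0.0204
```

Request:
{"name": "move_arm", "arguments": {
  "increments": [
    [[0,0,0,0.005,0,0,0],[0,0,0,0.005,0,0,0],[0,0,0,0.005,0,0,0],[0,0,0,0.005,0,0,0]]
  ]
}}

```text
time: 14.52
tool_pos: [0.5008, -0.1126, 0.2396]
ee_rot: [3.139, 0.0, 1.324]
wrist_force: [-6.3, 2.1, 13.1]
width: 0.0202
```

Request:
{"name": "move_arm", "arguments": {
  "increments": [
    [[0,0,-0.003,0.005,0,0,0],[0,0,-0.003,0.01,0,0,0],[0,0,-0.003,0.015,0,0,0],[0,0,-0.003,0.015,0,0,0]]
  ]
}}

```text
time: 14.85
tool_pos: [0.5007, -0.1126, 0.2392]
ee_rot: [3.138, 0.0, 1.324]
wrist_force: [-7.0, 2.9, 16.7]
width: 0.0203
```

Request:
{"name": "move_arm", "arguments": {
  "increments": [
    [[0,0,0,0.005,0,0,0],[0,0,0,0.008,0,0,0],[0,0,0,0.008,0,0,0],[0,0,0,0.008,0,0,0]]
  ]
}}

```text
time: 15.18
tool_pos: [0.5007, -0.1126, 0.239]
ee_rot: [3.138, 0.0, 1.324]
wrist_force: [-8.4, 3.9, 19.7]
width: 0.02
```

Request:
{"name": "move_arm", "arguments": {
  "increments": [
    [[0,0,0,0.002,0,0,0],[0,0,0,0.002,0,0,0],[0,0,0,0.002,0,0,0]]
  ]
}}

```text
time: 15.43
tool_pos: [0.5007, -0.1125, 0.2389]
ee_rot: [3.138, 0.0, 1.324]
wrist_force: [-8.4, 3.2, 20.3]
width: 0.0201
```

Run:
```python
from h import *
from bench import robot
p,d,c=snap(robot,"wrist","w9");o=robot.get_obs();print(o['time'],o['wrist_force'],o['tool_pos'],o['wrist_torque'])
P=cloud(d,c)
hsv=cv2.cvtColor(p,cv2.COLOR_RGB2HSV); H,S,V=[hsv[...,i].astype(int) for i in range(3)]
m=((H<6)|(H>174))&(S>150); m[215:]=0; print("carrier z",np.median(P[m][:,2]), m.sum())
print("ferrule top", [P[150,x].round(4).tolist() for x in range(256,270,3)],[P[200,x].round(4).tolist() for x in range(256,270,3)])
p0,d0,c0=load("w8");P0=cloud(d0,c0);hsv=cv2.cvtColor(p0,cv2.COLOR_RGB2HSV); H,S,V=[hsv[...,i].astype(int) for i in range(3)]
m=((H<6)|(H>174))&(S>150); m[215:]=0; print("carrier z before",np.median(P0[m][:,2]), m.sum())
```

```text
15.4833 [-8.38727006  2.66527075 20.6250021 ] [ 0.50073514 -0.11255205  0.23886892] [0.4203527  1.66056656 0.00822618]
carrier z 0.030420535603753164 3804
ferrule top [[0.5115, -0.0613, 0.0702], [0.5128, -0.0618, 0.0695], [0.5142, -0.062, 0.0702], [0.5156, -0.0623, 0.0707], [0.5169, -0.0628, 0.0693]] [[0.5053, -0.0852, 0.0696], [0.5068, -0.0854, 0.0699], [0.5083, -0.0855, 0.071], [0.5095, -0.0864, 0.069], [0.511, -0.0868, 0.0691]]
carrier z before 0.032561494549413005 3364
```

View pics/w9.png

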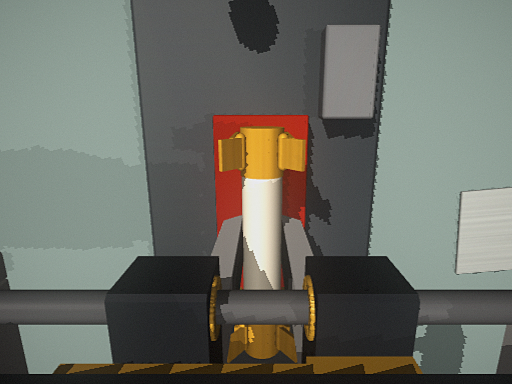

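Request:
{"name": "move_arm", "arguments": {
  "increments": [
    [[0,0,0,-0.02,0,0,0],[0,0,0,-0.04,0,0,0],[0,0,0,-0.055,0,0,0],[0,0,0,-0.055,0,0,0],[0,0,0,-0.055,0,0,0]]
  ]
}}

```text
time: 15.9
tool_pos: [0.5007, -0.1126, 0.2405]
ee_rot: [3.139, -0.0, 1.323]
wrist_force: [-1.0, 0.7, 6.2]
width: 0.0203
```

Request:
{"name": "move_arm", "arguments": {
  "increments": [
    [[0.3,0,0,0,0,0,0],[0.5,0,0,0,0,0,0],[0.6,0,0,0,0,0,0],[0.6,0,0,0,0,0,0],[0.6,0,0,0,0,0,0],[0.6,0,0,0,0,0,0]]
  ]
}}

```text
time: 16.4
tool_pos: [0.5, -0.1124, 0.2392]
ee_rot: [-3.141, -0.0, 1.323]
wrist_force: [0.3, 0.5, -0.5]
width: 0.0552
```

Request:
{"name": "move_arm", "arguments": {
  "increments": [
    [[0.6,0,0,-0.3,0,0,0],[0.6,0,0,-0.6,0,0,0],[0.6,0,0,-0.9,0,0,0],[0.6,0,0,-0.9,0,0,0],[0.6,0,0,-0.9,0,0,0]]
  ]
}}

```text
time: 16.82
tool_pos: [0.5006, -0.1126, 0.332]
ee_rot: [3.136, 0.0, 1.323]
wrist_force: [0.8, -0.1, -0.3]
width: 0.056
```

Run:
```python
from h import *
from bench import robot
p,d,c=snap(robot,"wrist","w10");o=robot.get_obs();print(o['time'],o['wrist_force'],o['tool_pos'],o['ee_rot'])
P=cloud(d,c)
hsv=cv2.cvtColor(p,cv2.COLOR_RGB2HSV); H,S,V=[hsv[...,i].astype(int) for i in range(3)]
m=((H<6)|(H>174))&(S>150); m[215:]=0; m[:100]=0; print("carrier z",np.median(P[m][:,2]), m.sum())
p,d,c=snap(robot,"scene","s10"); cv2.imwrite("pics/s10c.png",cv2.resize(p[130:230,110:270,::-1],None,fx=4.5,fy=4.5,interpolation=cv2.INTER_CUBIC))
```

```text
16.8667 [-0.94256262  0.40800432 -1.01366304] [ 0.50008585 -0.11243479  0.32985884] [3.14063485e+00 3.23408682e-05 1.32342027e+00]
carrier z 0.032522255014272326 3279
```

View pics/w10.png

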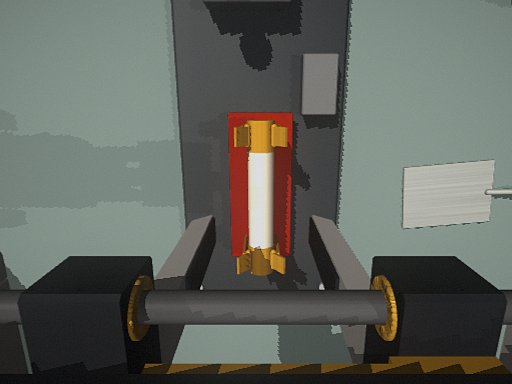

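View pics/s10c.png

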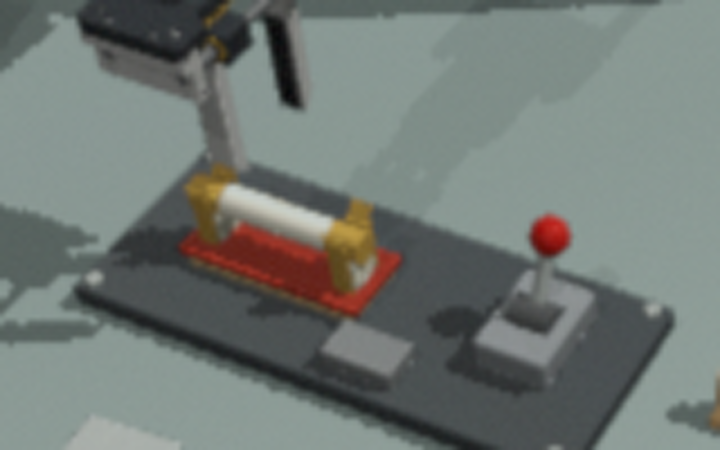

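Run:
```python
from fuse import *
p,d,c,hsv,xs,ys=axis("w10",(140,258,240,285)); P=cloud(d,c)
r=np.array([((xs[ys==y].min()+xs[ys==y].max())/2,y) for y in range(ys.min()+4,ys.max()-3)])
e=plane(np.c_[[260.5,261],[ys.min()-.5,ys.max()+.5]],.072,c);print(e,e.mean(0),np.linalg.norm(e[0]-e[1]))
y=np.array([.243,.970]);mid=np.array([.5006,-.1127]);print("axial off vs pin midpoint",(e.mean(0)[:2]-mid)@y)
H,S,V=[hsv[...,i].astype(int) for i in range(3)]
b=(H>12)&(H<26)&(S>150)&(V>60)
s=(P[...,:2]-mid)@y
for lo,hi in((118,150),(250,275)):
    m=b.copy();m[:lo]=0;m[hi:]=0;m[:,:228]=0;m[:,294:]=0
    core=m.copy(); core[:,:254]=0; core[:,268:]=0
    side=m.copy(); side[:,248:276]=0
    print("ferrule top z",np.median(P[core][:,2]),"s range",np.percentile(s[core],[2,98]),"jaw s",np.percentile(s[side],[3,97]),"jaw z",np.percentile(P[side][:,2],[5,95]))
```

```text
white [ 248  153   24   96 2035] [259.33955774 199.83980344]
[[ 0.51012934 -0.07539812  0.072     ]
 [ 0.49100757 -0.1521503   0.072     ]] [ 0.50056846 -0.11377421  0.072     ] 0.07909828614896215
axial off vs pin midpoint -0.0010496495352125825
ferrule top z 0.0718994479295218 s range [0.04113802 0.06232095] jaw s [0.04461539 0.05832437] jaw z [0.07155664 0.08265422]
ferrule top z 0.07209636640163117 s range [-0.06363864 -0.04170927] jaw s [-0.05730044 -0.04338453] jaw z [0.07104873 0.0830058 ]
```

```bash
cat > lever.py <<'E'
from h import *
bo=np.array([.5006,-.1127])+.060*np.array([.243,.970]); Bx=np.array([.970,-.243]);By=np.array([.243,.970])
def tob(X): X=np.asarray(X);return np.array([(X[:2]-bo)@Bx,(X[:2]-bo)@By,X[2]])
def ball(n,roi):
    p,d,c=load(n);hsv=cv2.cvtColor(p,cv2.COLOR_RGB2HSV); H,S,V=[hsv[...,i].astype(int) for i in range(3)]
    m=((H<6)|(H>174))&(S>130)&(V>60); k=np.zeros_like(m);y0,y1,x0,x1=roi;k[y0:y1,x0:x1]=m[y0:y1,x0:x1]
    ys,xs=np.nonzero(k); (x,y),r=cv2.minEnclosingCircle(np.c_[xs,ys].astype(np.float32))
    K,R,t=c['mtx'],c['R'],c['t']; return -R.T@t,R.T@np.linalg.inv(K)@[x,y,1],(x,y,r),np.median(cloud(d,c)[k],0)
def tri(L):
    A=0;b=0
    for o,r,_,_ in L:
        r=r/np.linalg.norm(r);M=np.eye(3)-np.outer(r,r);A=A+M;b=b+M@o
    X=np.linalg.solve(A,b); return X,[np.linalg.norm(np.cross(X-o,r/np.linalg.norm(r))) for o,r,_,_ in L]
if __name__=="__main__":
    L=[ball("w2",(185,230,245,300)),ball("w3",(125,175,430,480)),ball("scene0",(172,194,222,242))]
    for l in L: print(l[2],l[3].round(4),tob(l[3]).round(4))
    X,e=tri(L);print(X,e,tob(X)); X,e=tri(L[:2]);print(X,e,tob(X))
    p,d,c=load("w2");P=cloud(d,c)
    q=P[185:246,248:292].reshape(-1,3); q=q[(q[:,2]>.03)&(q[:,2]<.075)]; B=np.array([tob(a) for a in q]); print("housing",np.percentile(B,[2,50,98],axis=0).round(4))
E
python3 lever.py
python3 - <<'E'
import cv2
a=cv2.imread('pics/w2.png')[170:270,230:310]; b=cv2.imread('pics/w3.png')[120:220,390:485]
cv2.imwrite('pics/lv.png',cv2.hconcat([cv2.resize(a,None,fx=4,fy=4,interpolation=2),cv2.resize(b,None,fx=4,fy=4,interpolation=2)]))
E
```

```text
(269.715087890625, 208.9669189453125, 14.609508514404297) [0.5066 0.0666 0.0983] [-0.0377  0.1154  0.0983]
(456.5857238769531, 148.5, 17.762617111206055) [0.5072 0.0617 0.0977] [-0.036   0.1107  0.0977]
(231.77777099609375, 181.94444274902344, 4.129563808441162) [0.5172 0.0682 0.0957] [-0.0279  0.1195  0.0957]
[0.50952026 0.06613246 0.08830669] [np.float64(0.0007092445406213899), np.float64(0.0006732193605993106), np.float64(0.0003198246679129794)] [-0.03480364  0.11563817  0.08830669]
[0.50894566 0.06568506 0.09001366] [np.float64(0.00046108452955095127), np.float64(0.0004610845295509391)] [-0.03525228  0.11506457  0.09001366]
housing [[-0.0441  0.0922  0.0409]
 [-0.0068  0.1147  0.0428]
 [ 0.0205  0.1369  0.0528]]
```

View pics/lv.png

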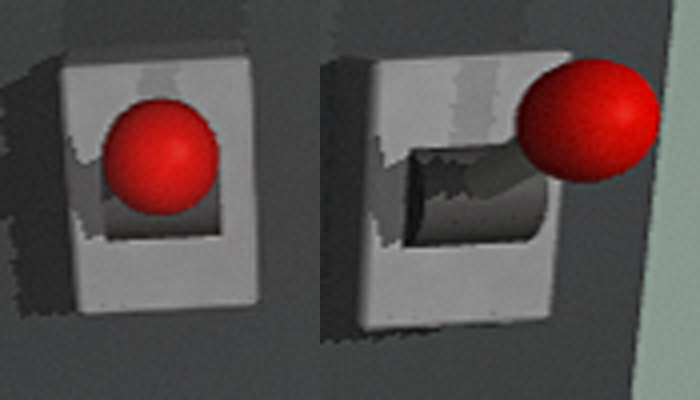

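Request:
{"name": "move_arm", "arguments": {
  "increments": [
    [[0,0.1,-0.34,0,0,0,0],[0,0.87,-0.34,0,0,0,0],[0,0.87,-0.34,0,0,0,0],[0,0.87,-0.34,0,0,0,0]]
  ]
}}

```text
time: 17.25
tool_pos: [0.4881, -0.0155, 0.3271]
ee_rot: [-3.137, -0.003, 1.329]
wrist_force: [-0.5, -0.7, 0.2]
width: 0.0332
```

Request:
{"name": "move_arm", "arguments": {
  "increments": [
    [[0,0.87,-0.34,0,0,0,0],[0,0.87,-0.34,0,0,0,0],[0,0.87,-0.34,0,0,0,0],[0,0.87,-0.34,0,0,0,0],[0,0.87,-0.34,0,0,0,0]]
  ]
}}

```text
time: 17.67
tool_pos: [0.4766, 0.0727, 0.3284]
ee_rot: [-3.14, 0.002, 1.325]
wrist_force: [0.3, -0.6, -0.7]
width: 0.0017
```

Run:
```python
from h import *
from lever import tob
from bench import robot
togo(robot,[.4772,.0736,.275],1.325)
print(tob(robot.get_obs()['tool_pos']))
snap(robot,"wrist","w11")
```

```text
t 17.67 pos [0.4766 0.0727 0.3284] rpy [-3.1397e+00  1.8000e-03  1.3247e+00] F [ 0.3 -0.6 -0.7] w 0.0017
shift/0.1 [0.012 0.005 0.534] turn/(pi/2) [-0.0012  0.0012 -0.0002]
[-0.06832531  0.1139648   0.32838426]
```

View pics/w11.png

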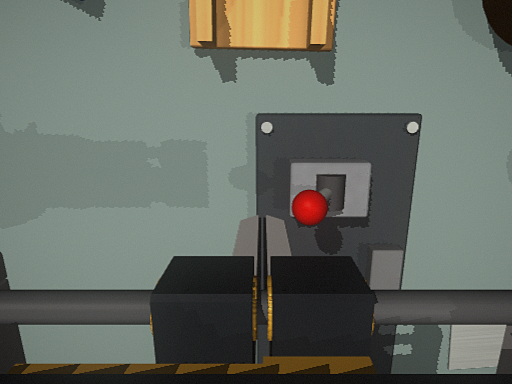

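Request:
{"name": "move_arm", "arguments": {
  "increments": [
    [[0,0.01,0,0.2,0,0,0],[0,0.01,0,0.4,0,0,0],[0,0.01,0,0.53,0,0,0],[0,0.01,0,0.53,0,0,0],[0,0.01,0,0.53,0,0,0]]
  ]
}}

```text
time: 18.13
tool_pos: [0.477, 0.0724, 0.2758]
ee_rot: [-3.14, 0.001, 1.321]
wrist_force: [0.1, 0.2, -0.4]
width: 0.0005
```

Request:
{"name": "move_arm", "arguments": {
  "increments": [
    [[0,0,0.05,0,0,0,0],[0,0,0.1,0,0,0,0],[0,0,0.15,0,0,0,0],[0,0,0.2,0,0,0,0],[0,0,0.2,0,0,0,0]]
  ]
}}

```text
time: 18.55
tool_pos: [0.4976, 0.0687, 0.2774]
ee_rot: [3.139, -0.0, 1.323]
wrist_force: [-0.6, -0.1, -0.1]
width: 0.0006
```

Request:
{"name": "move_arm", "arguments": {
  "increments": [
    [[0,0,0.05,0,0,0,0],[0,0,0.1,0,0,0,0],[0,0,0.15,0,0,0,0],[0,0,0.15,0,0,0,0]]
  ]
}}

```text
time: 18.88
tool_pos: [0.5119, 0.0651, 0.2766]
ee_rot: [3.14, -0.0, 1.323]
wrist_force: [1.7, -0.2, 0.4]
width: 0.0002
```

Request:
{"name": "move_arm", "arguments": {
  "increments": [
    [[0,0,0.05,0,0,0,0],[0,0,0.1,0,0,0,0],[0,0,0.15,0,0,0,0],[0,0,0.2,0,0,0,0],[0,0,0.2,0,0,0,0]]
  ]
}}

```text
time: 19.3
tool_pos: [0.5312, 0.0601, 0.2763]
ee_rot: [3.141, 0.0, 1.323]
wrist_force: [0.7, 0.2, 0.3]
width: 0.0001
```

Run:
```python
from h import *
from lever import tob
from bench import robot
o=robot.get_obs(); print(o['time'],tob(o['tool_pos']),o['wrist_force'])
snap(robot,"wrist","w12")
```

```text
19.3 [-0.01235263  0.11505944  0.2762658 ] [0.69777038 0.1746687  0.28090936]
```

View pics/w12.png

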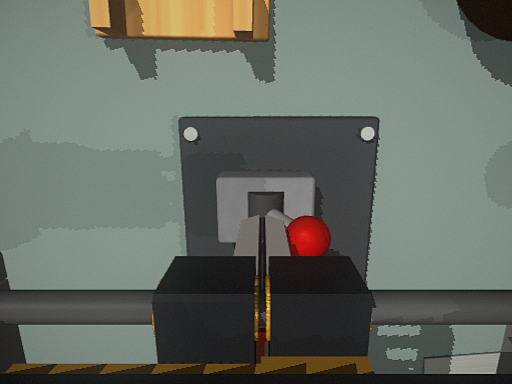

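Request:
{"name": "move_arm", "arguments": {
  "increments": [
    [[0,0,0.03,0,0,0,0],[0,0,0.06,0,0,0,0],[0,0,0.08,0,0,0,0],[0,0,0.08,0,0,0,0]]
  ]
}}

```text
time: 19.68
tool_pos: [0.5367, 0.0589, 0.2762]
ee_rot: [-3.134, 0.001, 1.324]
wrist_force: [-8.9, 2.6, 3.7]
width: 0.0003
```

Request:
{"name": "move_arm", "arguments": {
  "increments": [
    [[0,0,0.02,0,0,0,0],[0,0,0.04,0,0,0,0],[0,0,0.04,0,0,0,0]]
  ]
}}

```text
time: 19.93
tool_pos: [0.5385, 0.0585, 0.2762]
ee_rot: [-3.125, 0.001, 1.324]
wrist_force: [-17.7, 2.2, 9.4]
width: 0.0004
```

Request:
{"name": "move_arm", "arguments": {
  "increments": [
    [[0,0,0.02,0,0,0,0],[0,0,0.03,0,0,0,0],[0,0,0.03,0,0,0,0]]
  ]
}}

```text
time: 20.18
tool_pos: [0.5399, 0.0583, 0.2761]
ee_rot: [-3.119, 0.002, 1.325]
wrist_force: [-24.4, 3.9, 14.3]
width: 0.0002
```

Request:
{"name": "move_arm", "arguments": {
  "increments": [
    [[0,0,-0.15,0,0,0,0],[0,0,-0.35,0,0,0,0],[0,0,-0.35,0,0,0,0],[0,0,-0.35,-0.3,0,0,0],[0,0,-0.35,-0.6,0,0,0],[0,0,-0.35,-0.9,0,0,0],[0,0,-0.35,-0.9,0,0,0]]
  ]
}}

```text
time: 20.77
tool_pos: [0.5128, 0.0651, 0.3746]
ee_rot: [3.127, -0.004, 1.323]
wrist_force: [1.1, -0.0, 1.0]
width: 0.0006
```

Request:
{"name": "move_arm", "arguments": {
  "increments": [
    [[0,-0.7,-0.7,0,0,0,0],[0,-0.7,-0.7,0,0,0,0],[0,-0.7,-0.7,0,0,0,0],[0,-0.7,-0.7,0,0,0,0]]
  ]
}}

```text
time: 21.1
tool_pos: [0.4244, 0.0133, 0.3667]
ee_rot: [3.14, 0.001, 1.321]
wrist_force: [0.6, -0.1, 0.7]
width: 0.0005
```

Run:
```python
from h import *
from lever import *
from bench import robot
o=robot.get_obs(); print(o['time'],o['tool_pos'],o['wrist_force'])
p,d,c=snap(robot,"wrist","w13");p,d,c=snap(robot,"scene","s13"); snap(robot,"top","t13")
cv2.imwrite("pics/s13c.png",cv2.resize(p[110:270,90:370,::-1],None,fx=2.8,fy=2.8,interpolation=cv2.INTER_CUBIC))
```

```text
21.1 [0.42443704 0.01328739 0.36671817] [ 0.60895495 -0.10463696  0.7050566 ]
```

View pics/w13.png

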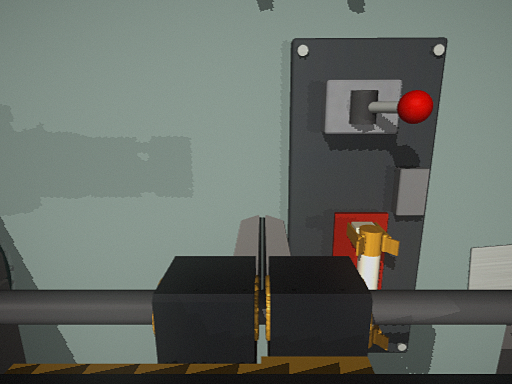

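View pics/s13c.png

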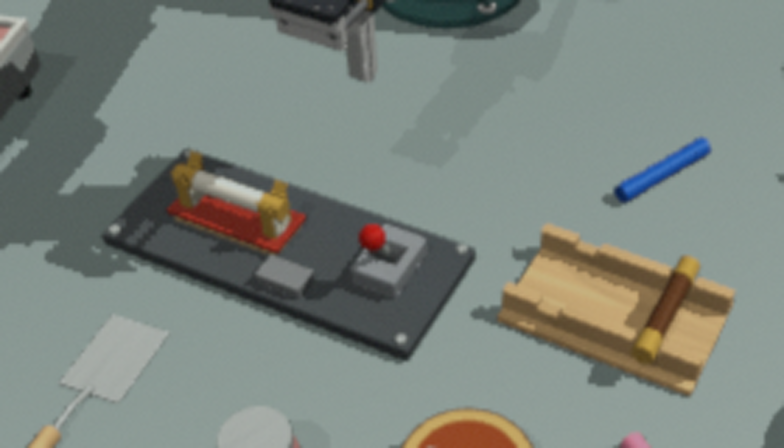

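Run:
```python
from lever import *
L=[ball("w13",(85,130,394,440)),ball("s13",(185,202,214,232))]
for l in L: print(l[2],tob(l[3]).round(4))
X,e=tri(L);print(X,e,tob(X))
x0=-.035
```

```text
(414.81707763671875, 106.10975646972656, 18.236934661865234) [0.0124 0.1153 0.097 ]
(222.5, 194.5, 4.743516445159912) [0.0233 0.1195 0.095 ]
[0.55980434 0.05363022 0.08733629] [np.float64(0.00022671406559714605), np.float64(0.00022671406559711017)] [0.01700997 0.11573003 0.08733629]
```

Run:
```python
from bench import robot
print(robot.close_job())
```

```text
the job is handed in; nothing more can be done
None
```

The good fuse is seated in both clips, the switch was then thrown fully on, and the job was handed in at about 21 s. No verdict was reported.

- **Fuse push:** The closing push peaked at 20.6 N on the wrist. The camera saw the red carrier go down 2.1 mm under it and come back up after release, which agrees with that force.
- **Fuse seating:** Both ferrule tops stood at 72 mm, so the fuse is level and home in both clips. I did not read the two sprung pins directly.
- **Centring:** The last picture put the fuse about 1 to 1.6 mm toward the −y end. That is within the roughly 2 mm calibration, and each jaw lies fully on its ferrule. The view before lowering had shown it centred, so the two disagree slightly, and I left it as it was.
- **Side force:** About 9 N of sideways force built up during the final push. It went away when I released the fuse.
- **Switch:** I pushed the lever against its stop with about 24 N to the side. The ball moved 52 mm, where 52.7 mm is expected for 1.0 rad, so the measured angle is about 0.98 rad, within measuring error.
- **Other things:** The scorched fuse was still in its groove in the last scene picture. The arm touched nothing but the good fuse and the lever (the fuse met the clips), and it was clear of everything when I handed in.

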